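Draw the carriage lock pin and park it in its fork

ROBOT

A 7-joint arm with a two-finger parallel gripper is mounted at the origin on a cart in front of the work surface, level with it; the furniture and walls round the work are solid. World frame = base frame: x ahead of the robot, y to its left, z up, the work surface at z = 0. Lengths are in m, angles in rad, forces in N, time in s.
With the tool pointing down it reaches from about 0.425 to 0.925 m from the base axis. Payload 6.8 kg.
Tool frame: the origin (TCP) lies at the very end of the fingers, on their centre line; the grasp point (between the pads) lies 19 mm behind it; z points along the fingers, y is the line along which they close (so a half turn about z gives the same grasp; the last joint's range is limited). The gripper opens to 85 mm and grips with 20 to 120 N. Pads are 22 mm wide; open, the fingers measure 114 mm over their backs; the gripper's body (76 mm by 85 mm) begins 54 mm behind the grasp point. The pads swing forward as they close: fully open they stand 13 mm farther back than shut.
Start: joints at [-0.108, 0.477, 0.022, 1.555, -0.011, 1.109, -0.083], TCP at [0.675, 0, 0.208] pointing down, gripper open.
Joint ranges: [-2.96, 2.96], [-0.34, 2.1], [-1.41, 1.46], [0.24, 2.44], [-1.37, 4.51], [0.17, 1.92], [-2.96, 2.96]. Speed limits (rad/s): [2.39, 2.39, 3.14, 3.14, 3.14, 3.14, 3.14].

INTERFACE

Orientations are given as a unit quaternion [w, x, y, z].
In Python, from station import bot gives the robot as it stands.
- The arm moves only by the tool jog_arm, never from a script. Its argument "motion" is a list of rows, each a list of 7 numbers: the turn, a rotation vector about the tool's x, y, z in rad, then the shift along the tool's x, y, z in mm, then the finger opening in mm, from 0 to 85.4. A call has 1 to 10 rows; each row is the pose to reach, as a shift and turn from the pose commanded when the call began, along the tool's axes at that moment; what a row does not reach only later rows make up. A row lasts 1/8 s, in which the tool goes at most 62.5 mm and 10.7 degrees, less where a joint would pass 70% of its speed; a pose out of reach is approached as far as the arm can. A call with a gripper value outside its range is refused whole. The fingers move at their own pace and stop on an object; "grip_force" is the grip in N (left out, the last holds). Time passes only in rows, so rows that repeat a pose let the fingers close. It gives the time, the measured TCP pose, the force, the opening and the grip force at its end, in the units of the state.
- bot.get_obs(): the state, without advancing time (a new reading comes with each control period).
- bot.read_camera(name): name is "scene" or "side" or "wrist"; returns a dict with "pixels" (384x512x3 uint8, red, green, blue), "camera_matrix" (3x3 intrinsics, pixels), "T" (4x4, takes a point from camera to world coordinates); the wrist camera has in their place "tool_from_camera" (4x4, takes a point from camera to tool coordinates, whose origin is the TCP and whose axes are the flange's). Camera axes: x right, y down, z forward; pixel columns grow to the right and rows downward; lengths in m; the calibration is good to about 2 mm. A picture is of the moment at which its call begins: read the wrist's pose just before it. There is no depth.
- bot.hand_in(): hands the job in; it is judged then, once.
Trained networks look in a picture, given as the dict that the camera call returned (one of the last four; its "shot" number tells which), for a name from the list of things; names that differ only in an ending like _2 or _b are one class to them, and where a whole thing is asked for, a point or a joint stands for the part that bears it (a point fixed in the world has none). Each returns a list of dicts, best first, with "score" (0 to 1); they miss things now and then, are a little off and sometimes report something else, mostly with a low value. They report only what shows in the picture. A call takes as long as a camera call.
- bot.spot_in(thing, picture): "xy" ([column, row] in pixels, amid what is visible of it).
- bot.tip_of(thing, picture): "xy" ([column, row] in pixels: a listed point, or the origin of a listed thing).
The state is a dict: "t": time; "q": joint angles; "joint_vel": joint speeds; "joint_torque": joint torques, N m; "eef_pos": TCP position; "tool_rot": TCP orientation; "contact_force": force on the tool from outside, world axes, zero at the start; "torque": the same for the moment, N m; "gripper_width": opening from 0.0 (shut) to 1.0 (fully open); "grasp_force": force on a finger pad.
Only numpy, scipy, OpenCV 4.12 (cv2) and the standard library are available. Lean on these libraries where they do the work, as an engineer would, in place of code of your own. Each camera call takes 0.05 s, during which the arm holds its last target. There are 200 camera calls.

TASK

Free the lens carriage: draw the red-handled lock pin straight out of its sloping bore and park it upright in the yellow fork, its thin neck slid in from the open side right up to the closed end of the notch and its handle resting on the fork. Then slide the freed carriage along the guide until it is fully against the yellow end stop. Do not drop the pin or push the other things about.

Things in the scene. Friction and masses are not known exactly. Their poses are not given: they have to be found in the camera images.
- lens_stand: Fixed stand, left on the table: a guide 90 x 236 x 20 mm, sloping 35 deg, on a pillar. Origin under the pillar on the table; x to its back, y along the guide to its left, z up. The guide rises to +x; the middle of its top face is 90 mm over the origin; the face's normal is (-0.574, 0, 0.819) here. Steel strips 10 mm high edge it; 16 mm high stop blocks: yellow at the +y end, dark at -y.
- carriage (a joint): Slide of the blue carriage, m: 0 = locked place near the dark stop, grows along the stand's +y, 0.080 = hard against the yellow end stop. Rubs with about 3 N. The carriage is a plate 60 (upslope) x 130 (along the guide) x 14 mm lying on the guide; while the pin is in, it has only 1 to 3 mm of play.
- tube_foot (a point): Foot of the black lens tube's axis on the carriage's top face; moves with it. z normal to the slope (out of the face), y along the guide to the yellow stop, x upslope. The tube is fixed to the carriage, 30 mm diameter, stands along z on a 2 mm flange of 38 mm diameter and ends 29 mm above this point. It serves as the carriage's handle, to grip or push.
- bore_mouth (a point): Centre of the mouth of the pin's bore on the carriage's top face, 67 mm from tube_foot along -y; axes as for tube_foot; moves with the carriage. The bore runs along -z, 16 mm in diameter through the carriage (14 mm) and 17 mm through the guide (20 mm).
- lock_pin: Loose steel pin with a red handle, 103 mm long, about 0.09 kg. Origin on its axis at the collar's underside; z from tip to handle. By z in mm: shank 14 diameter -42 to 0, collar 24 diameter 0 to 5, thin neck 9 diameter 5 to 21, round red handle 22 diameter 21 to 61. At the start it stands in the bore, collar on the carriage, leaning 35 deg from vertical towards the stand's -x.
- pin_neck (a point): Point on the pin's axis at the underside of the red handle = top of the thin neck (pin z = 21 mm). Axes as the pin's.
- pin_tip (a point): Tip of the pin's shank (pin z = -42 mm). Axes as the pin's.
- parking_fork: Fixed fork on the right rail. Origin at the foot's underside, 37 mm over the table; z up, x from the notch's mouth to its closed end. A level yellow plate 8 mm thick, 42 wide, top 85 mm over the origin, has a notch 13 mm wide from its edge at x = -28 mm (flared tips to -41) to the closed end at x = 7. Below: post x = 28 to 44 mm; foot from x = -10 mm, up to 15 mm high.
- notch_seat (a point): Place of the parked neck's axis, on the top face of the fork plate, 5.5 mm in front of the notch's closed end; axes as the fork's. When parked, pin_neck is here and the pin hangs upright by its handle. The neck fits the notch, handle and collar do not: the pin can only enter sideways from the mouth.
- filter_can: Bystander: ribbed grey filter can with a red button, 70 mm diameter, 136 mm high; origin at its underside. Leave it.
- amber_bottle: Bystander: amber bottle with black cap, 33 mm diameter, 81 mm high; origin at its underside. Leave it.
- clear_jar: Bystander: clear jar on a black cap, 48 mm diameter, 69 mm high; origin at its underside. Leave it.
- tape_roll: Bystander: roll of blue tape lying flat, 92 mm diameter, 19 mm high; origin at its underside. Leave it.
- dropper_bottle: Bystander: white dropper bottle, 40 mm diameter, 104 mm high; origin at its underside. Leave it.
- swing_stand: Fixed obstacle of the table: dark post about 44 mm thick with a black disc, 200 mm in diameter, from 178 to 221 mm above the table, centred at about x = 0.566, y = 0.025. It never moves.
- alu_frame: Fixed obstacle of the table: white U-shaped frame on legs at the right, flat beams from 105 to 125 mm above the table; its nearest beam runs along x from x = 0.437 to 0.80 m at y = -0.29 to -0.27. It never moves.

How it is judged:
On the way, in this order (a step that is already met when the one before it is completed fails the run):
1. The pin is drawn fully out of the bore while the carriage is still in its locked place (z of pin_tip in the frame of bore_mouth above 0.003 m and value of joint carriage below 0.008 m), for 0.1 s.
2. The pin hangs parked in the notch, released, before the carriage is moved (horizontal distance between pin_neck and notch_seat below 0.007 m and z of pin_neck in the frame of notch_seat between -0.004 and 0.004 m and angle between lock_pin's own z axis and vertical below 0.2 rad and contact force between lock_pin and the fingers below 0.1 N and linear speed of lock_pin below 0.02 m/s and value of joint carriage below 0.008 m), for 0.2 s.
At the end, for the whole second after the job is handed in: The pin is parked in the fork (pin_neck within 7 mm of notch_seat in plan and within 4 mm in height, upright within 0.2 rad, at rest, not touched by the fingers) and the carriage is against the yellow stop (joint over 0.077 of 0.080 m) (horizontal distance between pin_neck and notch_seat below 0.007 m and z of pin_neck in the frame of notch_seat between -0.004 and 0.004 m and angle between lock_pin's own z axis and vertical below 0.2 rad and contact force between lock_pin and the fingers below 0.1 N and linear speed of lock_pin below 0.02 m/s and value of joint carriage above 0.077 m).
It fails at once if The pin is dropped on the table (height (world z) of pin_tip below 0.012 m).
It fails at once if A bystander (can, amber bottle, jar, tape roll, dropper bottle) is moved more than 30 mm (distance of any of filter_can, amber_bottle, clear_jar, tape_roll, dropper_bottle from where it was at the start of the episode above 0.03 m).
It also fails if it takes over 50 s, if anything falls off the work surface, if the arm or the gripper's body presses on something with over 40 N, if the wrist force passes 120 N, or if a joint passes its speed limit or range.

## Working session

There is one attempt and no reset: what is moved stays moved. The work goes in short steps, Python scripts to look and compute and a tool call to move; the robot and the scene stay as the last step left them, time stands still between calls to the robot, and variables do not carry over. Pictures are saved under pics/ and viewed, at most 10 in all, crops included, and the job is handed in when it is done.

Besides the shell and the picture viewer there is one more tool, called after "Call:" in YAML: its name, and indented under it one key for each argument. jog_arm: Moves the arm, as the interface text tells. Its arguments: {"type":"object","properties":{"motion":{"type":"array"},"grip_force":{"type":"number"}},"required":["motion"]}

```bash
mkdir -p pics; ls; cat > h.py <<'E'
import numpy as np, cv2
from station import bot
from scipy.spatial.transform import Rotation as R
def rot(q): return R.from_quat([q[1],q[2],q[3],q[0]])
def snap(name,png=None):
    o=bot.get_obs(); p=bot.read_camera(name)
    if name=='wrist':
        T=np.eye(4);T[:3,:3]=rot(o['tool_rot']).as_matrix();T[:3,3]=o['eef_pos'];p['Tw']=T@p['tool_from_camera']
    else: p['Tw']=np.array(p['T'])
    if png: cv2.imwrite('pics/'+png,p['pixels'][:,:,::-1])
    return p
def ray(p,xy):
    d=np.linalg.inv(p['camera_matrix'])@[xy[0],xy[1],1]; d=p['Tw'][:3,:3]@d
    return p['Tw'][:3,3],d/np.linalg.norm(d)
def atz(p,xy,z):
    c,d=ray(p,xy); return c+d*(z-c[2])/d[2]
def tri(rs):
    A=0;b=0
    for c,d in rs:
        M=np.eye(3)-np.outer(d,d);A=A+M;b=b+M@c
    x=np.linalg.solve(A,b); return x,[np.linalg.norm((np.eye(3)-np.outer(d,d))@(x-c)) for c,d in rs]
def proj(p,X):
    c=np.linalg.inv(p['Tw'])@[*X,1]; u=p['camera_matrix']@c[:3]; return u[:2]/u[2]
E
python3 - <<'E'
from h import *
ps={n:snap(n,n+'1.png') for n in ('scene','side','wrist')}
cv2.imwrite('pics/all1.png',np.hstack([cv2.imread('pics/scene1.png'),cv2.imread('pics/side1.png')])[:, :] if 0 else cv2.resize(np.vstack([cv2.imread('pics/scene1.png'),cv2.imread('pics/side1.png')]),None,fx=.78,fy=.78))
for t in ['tube_foot','bore_mouth','lock_pin','pin_neck','pin_tip','notch_seat','parking_fork','lens_stand','filter_can','amber_bottle','clear_jar','tape_roll','dropper_bottle']:
    rs=[]
    for n,p in ps.items():
        r=bot.tip_of(t,p)
        if r: print(t,n,np.round(r[0]['xy'],1),round(r[0]['score'],2)); 
        if r and r[0]['score']>.3: rs.append(ray(p,r[0]['xy']))
    if len(rs)>1: x,e=tri(rs); print('   ',x.round(4),np.round(e,4))
for n,p in ps.items(): print(n,p['Tw'].round(3).tolist())
print(bot.get_obs())
E
```

```text
pics
tube_foot side [241.5 283.6] 0.88
bore_mouth side [239.  262.4] 0.7
lock_pin scene [298.5 126.5] 0.42
lock_pin wrist [255.7 220.4] 0.69
    [0.6489 0.0476 0.3488] [0.0285 0.0285]
pin_neck scene [296.3 122.3] 0.44
pin_neck side [248.1 253.3] 0.8
    [0.5007 0.2127 0.1201] [0.0024 0.0024]
pin_tip side [230.7 273.7] 0.74
notch_seat scene [183.9 207.6] 0.72
notch_seat side [309.  161.2] 0.91
notch_seat wrist [ 64.  350.2] 0.74
    [ 0.4659 -0.1845  0.122 ] [0.0017 0.0025 0.0024]
parking_fork scene [188.4 224.3] 0.61
parking_fork side [306.2 183.5] 0.55
    [ 0.4684 -0.1887  0.0402] [0.0018 0.0018]
lens_stand side [240.3 318.4] 0.93
filter_can scene [231.4 176.7] 0.88
filter_can side [299.9 245.9] 0.84
    [ 0.4252  0.0189 -0.0143] [0.002 0.002]
amber_bottle scene [203.1 195.8] 0.72
amber_bottle side [239.2 316.2] 0.73
    [ 0.4422  0.0599 -0.195 ] [0.1467 0.1467]
clear_jar scene [273.2 249.3] 0.34
clear_jar side [281.3 267.7] 0.72
clear_jar wrist [69.7 69.8] 0.66
    [ 0.5085  0.0448 -0.0965] [0.1514 0.0398 0.1272]
tape_roll scene [202.6 196. ] 0.58
tape_roll side [228.3 198.6] 0.95
[... 648 characters left out ...]
1835,  0.47701541,  0.02242162,  1.55541145, -0.01151436,
        1.10931656, -0.08307558]), 'joint_vel': array([ 0.00023277,  0.00204633,  0.00013278,  0.00136202,  0.0010893 ,
       -0.00030103,  0.0019789 ]), 'joint_torque': array([-2.07457970e-04, -5.96314716e+01,  1.60629641e+00, -2.81541342e+01,
        1.24723514e-02,  1.64960329e-03,  4.15219262e-06]), 'eef_pos': array([6.75003831e-01, 9.05285522e-06, 2.07493132e-01]), 'tool_rot': array([-1.31721931e-05,  7.07108217e-01,  7.07105346e-01, -3.19597807e-06]), 'contact_force': array([-0.97770114, -0.17645179,  0.34039553]), 'torque': array([-0.03730191,  0.02710885, -0.03025018]), 'grasp_force': 0.0, 'gripper_width': 1.0007414910230297}
```

View pics/scene1.png

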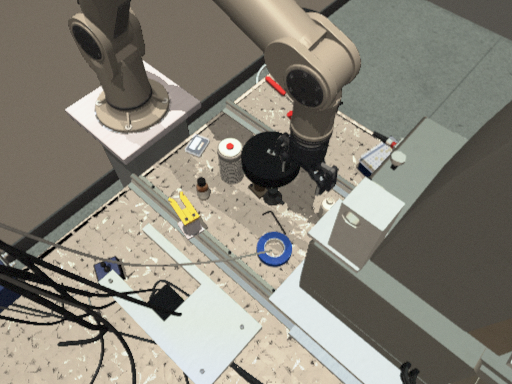

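View pics/side1.png

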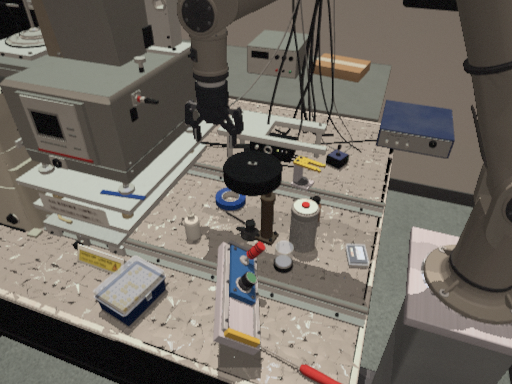

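Scene picture: fork at (184,208) with its tips towards the robot, and the pin half hidden behind the arm. Side picture: red handle at (255,248), tube at (247,283), yellow stop at (242,340). I'll lift clear of the disc, then move over the stand with the tool turned.

Call:
jog_arm:
  motion:
    - [0,0,0,0,0,-60,60]
    - [0,0,0,0,0,-120,60]
    - [0,0,0.18,50,-30,-140,50]
    - [0,0,0.36,100,-70,-140,50]
    - [0,0,0.55,150,-110,-140,50]
    - [0,0,0.73,200,-150,-140,50]
    - [0,0,0.92,240,-185,-140,50]
    - [0,0,1.1,240,-185,-140,50]
    - [0,0,1.28,240,-185,-140,50]
    - [0,0,1.46,240,-185,-140,50]

```text
t: 3.35
eef_pos: [0.4898, 0.2402, 0.3477]
tool_rot: [-0.0, 0.998, 0.06, 0.0]
contact_force: [0.5, -0.2, 0.6]
gripper_width: 0.585
grasp_force: 0.0
```

```bash
cat > look.py <<'E'
from h import *
import sys,pickle
def look(cams,things,png=None):
    ps={n:snap(n,(png+n+'.png') if png else None) for n in cams}; out={}
    for t in things:
        rs=[];s=[]
        for n,p in ps.items():
            r=bot.tip_of(t,p)
            if r and r[0]['score']>.4: rs.append(ray(p,r[0]['xy'])); s.append((n,np.round(r[0]['xy']).tolist(),round(r[0]['score'],2)))
        print(t,s)
        if len(rs)>1: x,e=tri(rs); out[t]=x; print('   ',x.round(4),np.round(e,4))
    return ps,out
E
python3 - <<'E'
from look import *
ps,o=look(['scene','side','wrist'],['tube_foot','bore_mouth','lens_stand','pin_neck','lock_pin'],'b_')
o=bot.get_obs();print(o['t'],o['q'],o['eef_pos'],o['tool_rot'])
E
```

```text
tube_foot [('scene', [310.0, 111.0], 0.74), ('side', [244.0, 285.0], 0.6), ('wrist', [226.0, 156.0], 0.82)]
    [0.4885 0.284  0.0998] [0.0026 0.0032 0.0007]
bore_mouth [('scene', [305.0, 128.0], 0.83), ('side', [243.0, 264.0], 0.76), ('wrist', [274.0, 142.0], 0.86)]
    [0.5157 0.2235 0.0946] [0.0057 0.0053 0.0059]
lens_stand [('scene', [306.0, 133.0], 0.81), ('side', [238.0, 317.0], 0.6), ('wrist', [232.0, 142.0], 0.55)]
    [ 0.4953  0.288  -0.0017] [0.0066 0.0046 0.0041]
pin_neck [('scene', [294.0, 120.0], 0.71), ('side', [247.0, 254.0], 0.6), ('wrist', [273.0, 158.0], 0.71)]
    [0.4974 0.2164 0.1229] [0.0078 0.0063 0.0019]
lock_pin [('scene', [297.0, 126.0], 0.68), ('side', [246.0, 261.0], 0.76), ('wrist', [273.0, 146.0], 0.77)]
    [0.506  0.2181 0.1003] [0.0061 0.0014 0.0061]
4.25 [-0.62004582  0.15746683  0.05791866  1.67943941 -0.00938132  1.30491834
 -2.00532616] [0.49002686 0.24002191 0.34750174] [2.07833032e-06 9.98020950e-01 6.28822987e-02 2.33169094e-05]
```

View pics/b_wrist.png

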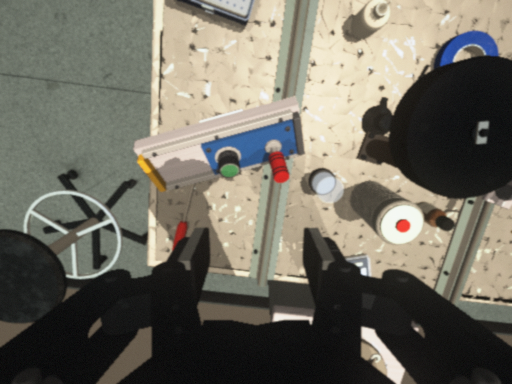

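```bash
cat > fit.py <<'E'
from look import *
from scipy.optimize import least_squares
UP=np.array([.819,0,.574]);N=np.array([-.574,0,.819])
def model(v):
    x,y,psi,c=v; Q=R.from_euler('z',psi).as_matrix()
    o=np.array([x,y,0]); t=np.array([0,c,.09])+.014*N; b=t-[0,.067,0]
    P={'lens_stand':np.zeros(3),'tube_foot':t,'bore_mouth':b,'lock_pin':b,'pin_neck':b+.021*N}
    return {k:o+Q@p for k,p in P.items()},Q
def fit(obs,x0):
    # obs: list (thing,picture,xy)
    f=lambda v:np.concatenate([(proj(p,model(v)[0][t])-xy) for t,p,xy in obs])
    s=least_squares(f,x0,loss='soft_l1',f_scale=2.); return s.x,f(s.x).reshape(-1,2)
E
python3 - <<'E'
from fit import *
ps={n:snap(n) for n in ['scene','side','wrist']}
obs=[]
for t in ['tube_foot','bore_mouth','pin_neck','lock_pin']:
    for n,p in ps.items():
        r=bot.tip_of(t,p)
        if r and r[0]['score']>.4: obs.append((t,p,np.array(r[0]['xy'])))
for xs in (obs,[o for o in obs if o[1] is ps['wrist']]):
    v,e=fit(xs,[.49,.28,.4,0]); print(v,[(o[0],ee.round(1).tolist()) for o,ee in zip(xs,e)])
m,Q=model(v);print({k:a.round(4).tolist() for k,a in m.items()})
v,e=fit(obs,[.49,.28,.4,0]);m,Q=model(v);print({k:a.round(4).tolist() for k,a in m.items()})
E
```

```text
[ 0.59162945 -0.01365561  0.30795415  0.3165266 ] [('tube_foot', [-0.9, 0.9]), ('tube_foot', [-2.4, 0.7]), ('tube_foot', [1.5, 0.6]), ('bore_mouth', [-9.4, 16.8]), ('bore_mouth', [2.3, -3.4]), ('bore_mouth', [-0.9, 6.2]), ('pin_neck', [1.0, -0.4]), ('pin_neck', [-57.4, 71.6]), ('pin_neck', [1.4, -1.9]), ('lock_pin', [3.8, -1.6]), ('lock_pin', [-1.4, -27.7]), ('lock_pin', [-5.8, 1.8])]
[ 0.39690237  0.60016621  0.31153516 -0.32796878] [('tube_foot', [1.7, -0.6]), ('bore_mouth', [-0.7, 4.8]), ('pin_neck', [1.6, -3.3]), ('lock_pin', [-5.6, 0.4])]
{'lens_stand': [0.3969, 0.6002, 0.0], 'tube_foot': [0.4898, 0.2855, 0.1015], 'bore_mouth': [0.5103, 0.2217, 0.1015], 'lock_pin': [0.5103, 0.2217, 0.1015], 'pin_neck': [0.4988, 0.2181, 0.1187]}
{'lens_stand': [0.5916, -0.0137, 0.0], 'tube_foot': [0.488, 0.2855, 0.1015], 'bore_mouth': [0.5083, 0.2217, 0.1015], 'lock_pin': [0.5083, 0.2217, 0.1015], 'pin_neck': [0.4969, 0.218, 0.1187]}
```

```bash
python3 - <<'E'
from look import *
p=snap('wrist'); g=cv2.cvtColor(p['pixels'],cv2.COLOR_RGB2GRAY)
L=cv2.createLineSegmentDetector().detect(g)[0][:,0]
for l in L:
    n=np.hypot(l[2]-l[0],l[3]-l[1])
    if n>35 and 125<l[0]<310 and 125<l[2]<310 and 80<l[1]<200:
        a=atz(p,l[:2],.10);b=atz(p,l[2:],.10);d=b-a; d=d if d[1]>0 else -d
        print(l.round(0),a.round(3)[:2],b.round(3)[:2],'psi',np.arctan2(-d[0],d[1]).round(3))
E
```

```text
[157. 127. 159.  31.] [0.518 0.386] [0.642 0.387] psi -1.562
[299. 113. 303. 153.] [0.562 0.189] [0.507 0.174] psi -1.293
[219. 138. 277. 122.] [0.514 0.298] [0.547 0.218] psi 0.388
[241. 108. 201. 119.] [0.558 0.271] [0.537 0.326] psi 0.38
[281.  97. 295.   0.] [0.58  0.217] [0.698 0.217] psi 1.57
[199. 123. 242. 111.] [0.532 0.327] [0.555 0.269] psi 0.389
[289. 112. 143. 152.] [0.562 0.203] [0.48  0.405] psi 0.386
[142. 149. 288. 109.] [0.484 0.407] [0.566 0.205] psi 0.385
[281. 184. 267. 277.] [0.457 0.199] [0.298 0.199] psi 1.57
[274. 182. 259. 286.] [0.459 0.21 ] [0.281 0.21 ] psi -1.569
[226. 123. 136. 148.] [0.536 0.29 ] [0.485 0.416] psi 0.383
[296. 104. 255. 115.] [0.574 0.196] [0.552 0.25 ] psi 0.373
[168. 181. 209. 170.] [0.441 0.367] [0.466 0.308] psi 0.388
```

```bash
cat >> h.py <<'E'
def rel(pos,Rm,o=None):
    """turn/shift in tool axes (rad, mm) from present pose to target"""
    o=o or bot.get_obs(); Q=rot(o['tool_rot'])
    return (Q.inv()*R.from_matrix(Rm)).as_rotvec().round(4),(Q.inv().apply(np.array(pos)-o['eef_pos'])*1e3).round(1)
PSI=.385
def stand():
    Q=R.from_euler('z',PSI).as_matrix(); return Q@[.8192,0,.5736],Q@[0,1,0],Q@[-.5736,0,.8192]
E
python3 - <<'E'
from h import *
U,Y,N=stand(); G=np.column_stack([U,-Y,-N]); b=np.array([.5147,.2229,.1015])
for s in (.085,.025): print(rel(b+s*N,G))
E
```

```text
(array([ 0.0792,  0.6073, -0.2512]), array([-24.8,  32.6, 176.4]))
(array([ 0.0792,  0.6073, -0.2512]), array([  8.5,  23.7, 225.5]))
```

Call:
jog_arm:
  motion:
    - [0.02,0.15,-0.06,-25,33,30,45]
    - [0.04,0.3,-0.12,-25,33,60,45]
    - [0.06,0.45,-0.19,-25,33,100,45]
    - [0.079,0.607,-0.251,-25,33,130,45]
    - [0.079,0.607,-0.251,-25,33,155,45]
    - [0.079,0.607,-0.251,-25,33,155,45]

```text
t: 5.8
eef_pos: [0.4677, 0.2026, 0.1903]
tool_rot: [-0.056, 0.937, 0.183, 0.293]
contact_force: [0.3, 0.3, -0.2]
gripper_width: 0.529
grasp_force: 0.0
```

```bash
python3 - <<'E'
from look import *
o=bot.get_obs();print(o['t'],o['q'],o['eef_pos'],o['tool_rot'])
ps,_=look(['scene','side','wrist'],['pin_neck','lock_pin','bore_mouth','tube_foot'],'c_')
U,Y,N=stand(); b=np.array([.5147,.2229,.1015]); p=ps['wrist']
for s in (0,.021,.061): print(s,proj(p,b+s*N).round(1))
print('tube',proj(p,b+.067*Y).round(1),proj(p,b+.067*Y+.029*N).round(1))
E
```

```text
5.8 [-0.50226387 -0.01772778 -0.12340795  2.42359847  0.7610921   0.19768923
 -2.52121265] [0.46771683 0.20263892 0.19025073] [-0.05611804  0.93680098  0.18294033  0.29289508]
pin_neck [('scene', [296.0, 121.0], 0.6), ('side', [249.0, 257.0], 0.75), ('wrist', [254.0, 208.0], 0.58)]
    [0.4981 0.2184 0.117 ] [0.0038 0.0022 0.0023]
lock_pin [('scene', [299.0, 130.0], 0.69), ('side', [242.0, 260.0], 0.73), ('wrist', [259.0, 202.0], 0.8)]
    [0.5124 0.2171 0.0961] [0.004  0.0024 0.0024]
bore_mouth [('scene', [304.0, 128.0], 0.98), ('side', [240.0, 262.0], 0.68)]
    [0.5184 0.2253 0.0974] [0.0001 0.0001]
tube_foot [('scene', [309.0, 111.0], 0.64), ('side', [244.0, 289.0], 0.9), ('wrist', [189.0, 201.0], 0.84)]
    [0.4861 0.2868 0.0943] [0.0011 0.0023 0.0025]
0 [256.1 197.5]
0.021 [256.1 204.2]
0.061 [256.2 220.5]
tube [188.2 197.6] [180.8 207.2]
```

View pics/c_wrist.png

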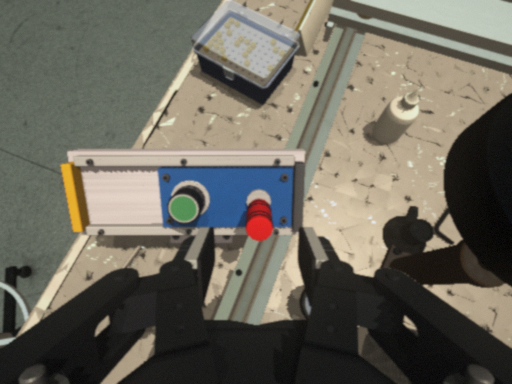

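```bash
python3 - <<'E'
from look import *
U,Y,N=stand(); G=np.column_stack([U,-Y,-N]); b=np.array([.5147,.2229,.1015])
print(rel(b+.085*N,G), rot(bot.get_obs()['tool_rot']).as_matrix().round(3).tolist())
p=snap('wrist')
h=cv2.cvtColor(p['pixels'],cv2.COLOR_RGB2HSV)
m=(((h[...,0]<8)|(h[...,0]>172))&(h[...,1]>150)&(h[...,2]>60)).astype(np.uint8); m[:180]=0
ys,xs=np.nonzero(m); print(xs.min(),xs.max(),ys.min(),ys.max())
# handle silhouette prediction
def sil(b,N):
    a=np.cross(N,[0,0,1.]);a/=np.linalg.norm(a);c=np.cross(N,a)
    P=np.array([proj(p,b+s*N+.011*(np.cos(t)*a+np.sin(t)*c)) for s in (.021,.061) for t in np.linspace(0,6.28,40)])
    return P[:,0].min(),P[:,0].max(),P[:,1].min(),P[:,1].max(), 'top',P[40:].min(0),P[40:].max(0)
print(sil(b,N))
cv2.imwrite('pics/c_crop.png',cv2.resize(p['pixels'][150:260,150:330,::-1],None,fx=4,fy=4,interpolation=cv2.INTER_CUBIC))
E
```

```text
(array([ 0.0002,  0.0004, -0.0001]), array([-12. ,  -0.3,  17.7])) [[0.759, 0.375, 0.531], [0.308, -0.927, 0.215], [0.573, 0.0, -0.819]]
246 272 198 238
(np.float64(242.35140272631725), np.float64(270.5748229528282), np.float64(191.07293559915183), np.float64(231.73052582449256), 'top', array([242.35140273, 205.31451149]), array([270.57482295, 231.73052582]))
```

View pics/c_crop.png

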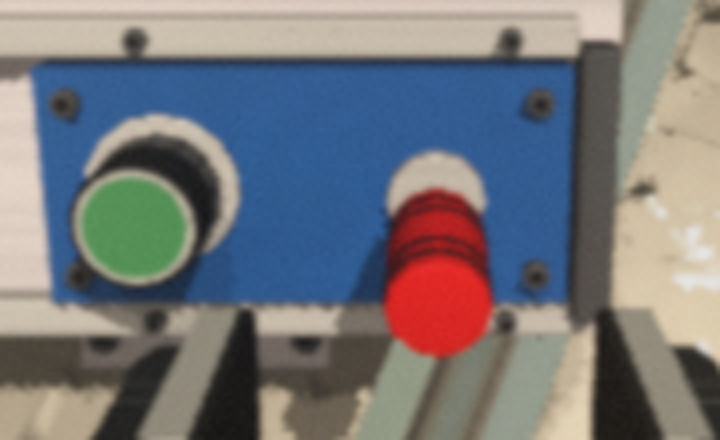

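The crop shows the handle 3 px right and 6 px below where I predicted. The tube is also 2.5 px right, so the scene sits about 2.5 mm along −Y, and the pin leans about 4° further downslope within its play. I'll approach with that correction.

Call:
jog_arm:
  motion:
    - [0,0,0,-15,2,0,45]
    - [0,0,0,-15,2,25,45]
    - [0,0,0,-15,2,50,45]
    - [0,0,0,-15,2,68,45]
    - [0,0,0,-15,2,77,45]
    - [0,0,0,-15,2,77,45]

```text
t: 7.35
eef_pos: [0.5033, 0.2126, 0.1431]
tool_rot: [-0.056, 0.941, 0.185, 0.278]
contact_force: [-0.3, -0.0, 0.6]
gripper_width: 0.527
grasp_force: 0.0
```

```bash
python3 - <<'E'
from h import *
o=bot.get_obs();print(o['t'],o['q'])
U,Y,N=stand(); G=np.column_stack([U,-Y,-N]); b=np.array([.5147,.2229,.1015])
print(rel(b+.025*N,G))
p=snap('wrist')
cv2.imwrite('pics/d_crop.png',cv2.resize(p['pixels'][100:340,100:400,::-1],None,fx=2,fy=2))
E
```

```text
7.35 [-0.24341067  0.16352012 -0.35992514  2.36358937  1.24533331  0.1698261
 -2.95874949]
(array([-0.0035,  0.0352,  0.002 ]), array([-11.5,  -5.2,  17.8]))
```

View pics/d_crop.png

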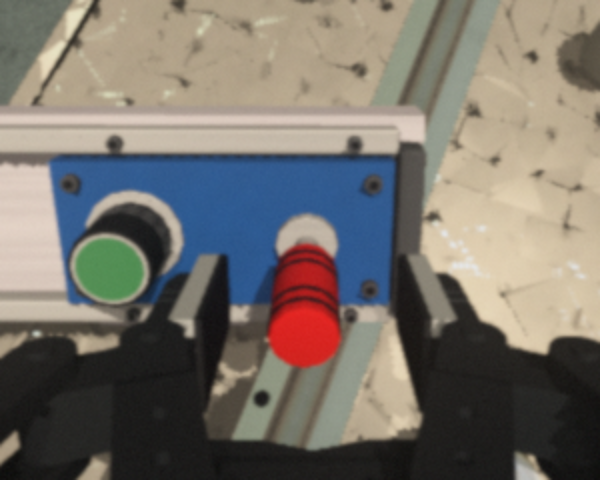

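```bash
cat > g.py <<'E'
from h import *
U,Y,N=stand(); G=np.column_stack([U,-Y,-N]); b=np.array([.5147,.2229,.1015])-.0025*Y
def grasp(phi,s=.043,du=-.003):
    Rm=G@R.from_euler('y',-phi).as_matrix(); return b+s*N+du*U+.019*Rm[:,2],Rm
E
python3 - <<'E'
from g import *
print(grasp(.23)[1].round(3).tolist())
print(rel(*grasp(.23,.07)),rel(*grasp(.23)))
E
```

```text
[[0.86, 0.376, 0.345], [0.349, -0.927, 0.14], [0.372, 0.0, -0.928]]
(array([-0.0031, -0.195 ,  0.003 ]), array([-19.5,  -2.8,  -8.2])) (array([-0.0031, -0.195 ,  0.003 ]), array([-18.6,  -2.7,  18.8]))
```

Call:
jog_arm:
  motion:
    - [0,-0.1,0,-10,-1,-8,45]
    - [0,-0.195,0,-19,-3,-8,45]
    - [0,-0.195,0,-19,-3,-8,45]
    - [0,-0.195,0,-19,-3,-8,45]

```text
t: 7.9
eef_pos: [0.4841, 0.2078, 0.1405]
tool_rot: [-0.037, 0.963, 0.189, 0.187]
contact_force: [0.5, 0.5, -0.0]
gripper_width: 0.527
grasp_force: 0.0
```

```bash
python3 - <<'E'
from g import *
o=bot.get_obs();print(o['t'],o['q'])
print(rel(*grasp(.23,.07)),rel(*grasp(.23)))
E
```

```text
7.9 [-0.03808192  0.19497205 -0.57525822  2.24532922  0.47925292  0.39210608
 -2.18117744]
(array([-0.0026, -0.0023,  0.0022]), array([-1.7, -0. ,  0.4])) (array([-0.0026, -0.0023,  0.0022]), array([ 4.4,  0.1, 26.7]))
```

Call:
jog_arm:
  motion:
    - [0,0,0,2,0,13,45]
    - [0,0,0,4,0,26,45]
    - [0,0,0,4,0,26,45]
    - [0,0,0,4,0,26,30]
    - [0,0,0,4,0,26,15]
    - [0,0,0,4,0,26,10]
    - [0,0,0,4,0,26,10]
    - [0,0,0,4,0,26,10]
  grip_force: 60

```text
t: 8.9
eef_pos: [0.4958, 0.2124, 0.1174]
tool_rot: [-0.037, 0.963, 0.19, 0.186]
contact_force: [-3.4, -1.6, 7.3]
gripper_width: 0.225
grasp_force: 58.5
```

```bash
python3 - <<'E'
from g import *
o=bot.get_obs();print(o['t'],o['q'],o['contact_force'])
print(rel(*grasp(.23)))
Rm=rot(o['tool_rot']); print('draw N in tool',Rm.inv().apply(N*60).round(1))
p=snap('wrist')
cv2.imwrite('pics/e_crop.png',cv2.resize(p['pixels'][100:340,100:400,::-1],None,fx=2,fy=2))
E
```

```text
8.9 [-0.10050898  0.25283574 -0.51460962  2.24114726  0.58534661  0.35429524
 -2.27839967] [-3.41801262 -1.62799282  7.27946077]
(array([-0.002 , -0.0008,  0.004 ]), array([ 1.3, -0.1,  0.6]))
draw N in tool [-13.6  -0.2 -58.4]
```

View pics/e_crop.png

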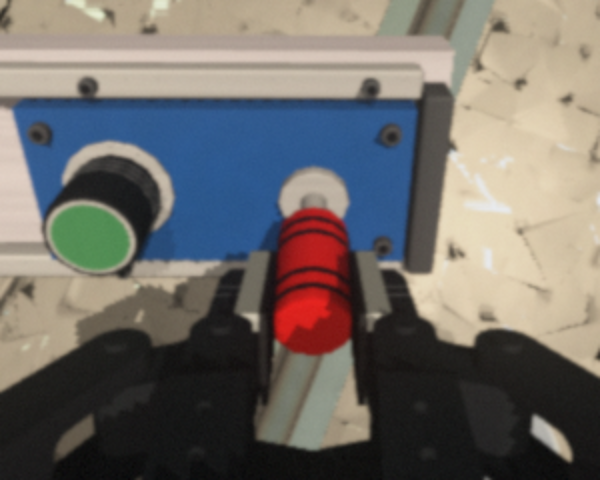

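Handle at (312,280) in the crop is firmly between the pads. I'll draw it along the bore axis.

Call:
jog_arm:
  motion:
    - [0,0,0,-1,0,-5,10]
    - [0,0,0,-2.3,0,-10,10]
    - [0,0,0,-3.5,0,-15,10]
    - [0,0,0,-4.6,0,-20,10]
  grip_force: 80

```text
t: 9.45
eef_pos: [0.4846, 0.2077, 0.1339]
tool_rot: [-0.037, 0.963, 0.19, 0.185]
contact_force: [0.6, 0.6, -1.7]
gripper_width: 0.218
grasp_force: 78.3
```

Call:
jog_arm:
  motion:
    - [0,0,0,-1.8,0,-8,10]
    - [0,0,0,-3.6,0,-16,10]
    - [0,0,0,-5.4,0,-24,10]
    - [0,0,0,-7.2,0,-32,10]
    - [0,0,0,-9,0,-40,10]
    - [0,0,0,-9,0,-40,10]

```text
t: 10.2
eef_pos: [0.4636, 0.1991, 0.1682]
tool_rot: [-0.037, 0.963, 0.19, 0.186]
contact_force: [1.0, 0.1, -0.5]
gripper_width: 0.219
grasp_force: 78.3
```

```bash
python3 - <<'E'
from g import *
o=bot.get_obs();print(o['t'],o['q'],o['contact_force'])
ps={n:snap(n,'f_'+n+'.png') for n in ('side','wrist')}
for t in ('pin_tip','pin_neck'):
    rs=[]
    for n,p in ps.items():
        r=bot.tip_of(t,p); 
        if r: print(t,n,r[0]); rs.append(ray(p,r[0]['xy']))
    if len(rs)>1: print(tri(rs))
a=ps['side']['pixels'][180:330,170:330,::-1];c=ps['wrist']['pixels'][80:380,60:460,::-1]
im=np.vstack([cv2.resize(a,(400,300))]+[c]); cv2.imwrite('pics/f.png',im)
E
```

```text
10.2 [ 0.03966105  0.10979972 -0.64149863  2.25759763  0.32968508  0.43986644
 -2.04183719] [ 1.02539349  0.05417684 -0.49221743]
pin_tip side {'xy': [244.7, 253.8], 'score': 0.67}
pin_tip wrist {'xy': [255.4, 169.0], 'score': 0.67}
(array([0.50680613, 0.21756791, 0.11970445]), [np.float64(0.002416368177891734), np.float64(0.0024163681778916267)])
pin_neck side {'xy': [266.2, 236.9], 'score': 0.62}
pin_neck wrist {'xy': [254.0, 219.0], 'score': 0.8}
(array([0.4665195 , 0.20238271, 0.17127648]), [np.float64(0.00012162394749679146), np.float64(0.00012162394749680306)])
```

View pics/f.png

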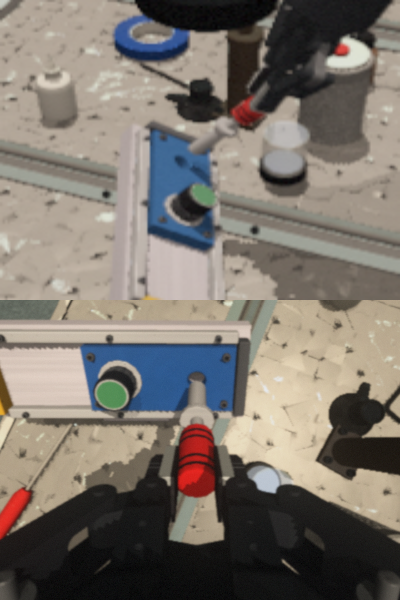

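Pin is out, with its tip visible about 18 mm off the bore and the carriage still in place. Next I compute the transfer to the fork.

```bash
python3 - <<'E'
from g import *
o=bot.get_obs(); Q=rot(o['tool_rot'])
print(Q.as_matrix().round(3).tolist())
for w in ([.4636,.199,.345],[.43,.0,.345],[.40,-.19,.30]): print(w,(Q.inv().apply(np.array(w)-o['eef_pos'])*1e3).round(0))
E
```

```text
[[0.859, 0.38, 0.343], [0.353, -0.925, 0.142], [0.371, -0.001, -0.929]]
[0.4636, 0.199, 0.345] [  66.    0. -165.]
[0.43, 0.0, 0.345] [ -33.  171. -205.]
[0.4, -0.19, 0.3] [-142.  336. -200.]
```

Call:
jog_arm:
  motion:
    - [0,0,0,22,0,-55,10]
    - [0,-0.1,0,44,0,-110,10]
    - [0,-0.25,0,66,0,-165,10]
    - [0,-0.4,0,42,42,-175,10]
    - [0,-0.55,0,17,85,-185,10]
    - [0,-0.67,0,-8,128,-195,10]
    - [0,-0.67,0,-33,171,-205,10]
    - [0,-0.67,0,-63,218,-205,10]
    - [0,-0.67,0,-98,270,-203,10]
    - [0,-0.67,0,-120,304,-202,10]

```text
t: 11.75
eef_pos: [0.4055, -0.1559, 0.3093]
tool_rot: [0.028, 0.971, 0.19, -0.142]
contact_force: [0.1, 1.1, -1.4]
gripper_width: 0.216
grasp_force: 78.7
```

Call:
jog_arm:
  motion:
    - [0,0,0,0,0,0,10]
    - [0,0,0,0,0,0,10]

```text
t: 12.0
eef_pos: [0.4069, -0.1522, 0.3101]
tool_rot: [0.027, 0.971, 0.192, -0.141]
contact_force: [0.4, 1.2, -1.1]
gripper_width: 0.217
grasp_force: 78.7
```

```bash
python3 - <<'E'
from look import *
o=bot.get_obs();print(o['t'],o['q'],o['eef_pos'],rot(o['tool_rot']).as_matrix().round(3).tolist())
ps,_=look(['scene','side','wrist'],['notch_seat','parking_fork','pin_neck','pin_tip','lock_pin'],'g_')
a=ps['scene']['pixels'][100:260,120:320,::-1];c=ps['wrist']['pixels'][:,:,::-1]
cv2.imwrite('pics/g.png',np.hstack([cv2.resize(c,(480,360)),cv2.resize(ps['side']['pixels'][60:220,220:362,::-1],(320,360))]))
E
```

```text
12.0 [ 0.49674962  0.16124967 -0.44121314  1.80125776  0.19068497  1.46078847
 -1.17510382] [ 0.40689201 -0.15218791  0.31010509] [[0.886, 0.381, -0.264], [0.365, -0.925, -0.107], [-0.285, -0.001, -0.959]]
notch_seat [('scene', [183.0, 209.0], 0.64), ('side', [308.0, 163.0], 0.84), ('wrist', [303.0, 88.0], 0.94)]
    [ 0.4661 -0.1859  0.1168] [0.0015 0.0016 0.0024]
parking_fork [('scene', [169.0, 159.0], 0.7), ('side', [307.0, 182.0], 0.95), ('wrist', [294.0, 73.0], 0.58)]
    [ 0.4341 -0.1331  0.1484] [0.0707 0.0527 0.0526]
pin_neck [('scene', [164.0, 136.0], 0.57), ('side', [335.0, 112.0], 0.65), ('wrist', [254.0, 220.0], 0.86)]
    [ 0.4065 -0.1478  0.3075] [0.0023 0.0015 0.0015]
pin_tip [('wrist', [258.0, 169.0], 0.63)]
lock_pin [('scene', [163.0, 145.0], 0.72), ('side', [336.0, 122.0], 0.77), ('wrist', [259.0, 197.0], 0.67)]
    [ 0.4026 -0.1531  0.2784] [0.0038 0.0008 0.0045]
```

View pics/g.png

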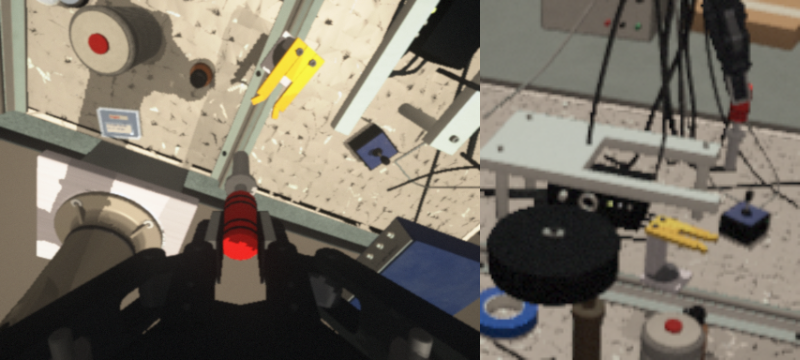

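```bash
python3 - <<'E'
from h import *
p=snap('wrist'); h=cv2.cvtColor(p['pixels'],cv2.COLOR_RGB2HSV)
m=((h[...,0]>18)&(h[...,0]<33)&(h[...,1]>150)&(h[...,2]>150)).astype(np.uint8)
n,l,s,c=cv2.connectedComponentsWithStats(m); k=1+np.argmax(s[1:,4]); print(s[k],c[k])
ys,xs=np.nonzero(l==k); P=np.array([atz(p,(x,y),.122)[:2] for x,y in zip(xs,ys)])
r=cv2.minAreaRect((P*1000).astype(np.float32)); print(r,cv2.boxPoints(r).round(1).tolist())
# best orientation: symmetric mask compare with model template
from scipy.optimize import minimize
from scipy.spatial import cKDTree
def tmpl():
    X,Yg=np.meshgrid(np.arange(-.028,.0285,.001),np.arange(-.021,.0211,.001)); q=np.c_[X.ravel(),Yg.ravel()]
    return q[~((q[:,0]<.007)&(abs(q[:,1])<.0065))]
g=np.array([atz(p,(x,y),.122)[:2] for x in range(s[k][0]-20,s[k][0]+s[k][2]+20) for y in range(max(0,s[k][1]-20),s[k][1]+s[k][3]+20)])
for sd in (0,):
  c0=P.mean(0); d=P-c0
  print('pca',c0,np.linalg.svd(d,full_matrices=False)[2])
r=bot.tip_of('amber_bottle',p); print(r[:1], atz(p,r[0]['xy'],0) if r else '')
T=np.array([.4661,-.1859]); 
for th in np.arange(-.6,.61,.1):
  best=min((lambda R2:(cKDTree(P).query((tmpl()-[.0015,0])@R2.T+T+[dx,dy])[0].mean(),dx,dy))(np.array([[np.cos(th),-np.sin(th)],[np.sin(th),np.cos(th)]])) for dx in np.arange(-.008,.0081,.002) for dy in np.arange(-.008,.0081,.002))
  print(round(th,2),np.round(best,4))
cv2.imwrite('pics/h.png',cv2.resize(p['pixels'][20:140,240:370,::-1],None,fx=5,fy=5,interpolation=cv2.INTER_CUBIC))
E
```

```text
[ 268   39   76   86 2339] [307.61351005  78.79307396]
((466.23504638671875, -183.79937744140625), (41.58158874511719, 86.84168243408203), 76.75160217285156) [[419.20001220703125, -194.10000610351562], [503.70001220703125, -214.0], [513.2999877929688, -173.5], [428.70001220703125, -153.60000610351562]]
pca [ 0.47384393 -0.1849564 ] [[-0.9713046   0.23783897]
 [-0.23783897 -0.9713046 ]]
[{'xy': [217.7, 73.3], 'score': 0.72}] [ 0.4170673  -0.08630714  0.        ]
-0.6 [ 0.0011  0.006  -0.002 ]
-0.5 [0.0008 0.002  0.    ]
-0.4 [0.0006 0.004  0.    ]
-0.3 [0.0005 0.     0.002 ]
-0.2 [0.0004 0.002  0.002 ]
-0.1 [0.0006 0.002  0.002 ]
-0.0 [0.0008 0.     0.004 ]
0.1 [0.001 0.002 0.004]
0.2 [0.0012 0.004  0.004 ]
0.3 [0.0015 0.004  0.004 ]
0.4 [0.0017 0.004  0.002 ]
0.5 [0.0019 0.004  0.002 ]
0.6 [0.0019 0.002  0.002 ]
```

View pics/h.png

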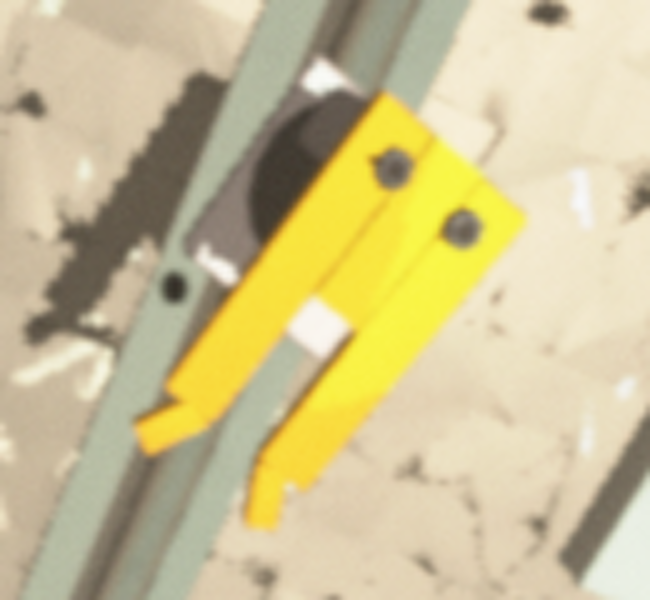

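```bash
cat > pin.py <<'E'
from look import *
from scipy.optimize import least_squares
def pinfit(cams=('scene','side','wrist')):
    o=bot.get_obs(); Q=rot(o['tool_rot']).as_matrix(); e=np.array(o['eef_pos']); obs=[]
    for n in cams:
        p=snap(n)
        for t,s in (('pin_neck',0),('lock_pin',-.021),('pin_tip',-.063)):
            r=bot.tip_of(t,p)
            if r and r[0]['score']>.45: obs.append((n,t,s,p,np.array(r[0]['xy'])))
    def w(v,s): return e+Q@(np.array([v[0],v[1],v[2]])+s*np.array([-np.sin(v[3]),np.sin(v[4]),-np.cos(v[3])]))
    def f(v): return np.concatenate([*[proj(p,w(v,s))-xy for n,t,s,p,xy in obs],[v[1]/.0005,v[4]/.01]])
    S=least_squares(f,[0,0,0,.28,0],loss='soft_l1',f_scale=2); v=S.x
    ax=w(v,1)-w(v,0)
    print('neck in tool mm',(v[:3]*1e3).round(1),'lean',v[3:].round(3),'neck',w(v,0).round(4),'axis',ax.round(3))
    for (n,t,*_),r in zip(obs,f(v)[:-2].reshape(-1,2)): print(n,t,r.round(1))
    return v,w(v,0),ax
E
python3 - <<'E'
from pin import *
v,nk,ax=pinfit()
p=snap('wrist'); r=bot.tip_of('notch_seat',p); print('seat',r[:1],atz(p,r[0]['xy'],.122), 'closed',atz(p,(307,83),.122))
E
```

```text
neck in tool mm [ 1.2 -0.3  4.9] lean [0.344 0.001] neck [ 0.4061 -0.1528  0.3051] axis [-0.05  -0.023  0.999]
scene pin_neck [0.7 1.3]
scene lock_pin [ 1.4 -0.8]
scene pin_tip [0.2 0.3]
side pin_neck [0.1 0.3]
side lock_pin [ 3.2 -0.9]
side pin_tip [ 0.9 -0.1]
wrist pin_neck [0.8 0.1]
wrist pin_tip [ 0.3 -0.2]
seat [{'xy': [305.6, 84.0], 'score': 0.58}] [ 0.46889552 -0.18542124  0.122     ] closed [ 0.47041546 -0.18635508  0.122     ]
```

```bash
cat > fork.py <<'E'
from h import *
F=np.array([np.cos(-.232),np.sin(-.232),0]); S=np.array([.4655,-.184,.122]); NT=np.array([.0012,-.0003,.0049]); LEAN=.344
def tgt(fx,h,lat=0):
    # tool so that the pin is upright, tool x along fork x
    L=np.array([-F[1],F[0],0]); c,s=np.cos(LEAN),np.sin(LEAN)
    z=-np.array([0,0,1])*c-F*s; x=F*c-np.array([0,0,1])*s; y=np.cross(z,x)
    Rm=np.column_stack([x,y,z]); return S+F*fx+L*lat+[0,0,h]-Rm@NT,Rm
E
python3 - <<'E'
from fork import *
a=tgt(-.0635,.03); print(a[0],rel(*a))
E
```

```text
[ 0.40414113 -0.16981198  0.15701763] (array([ 0.1929, -0.0527,  0.5911]), array([ 35.5,  14.8, 149.2]))
```

Call:
jog_arm:
  motion:
    - [0.04,-0.01,0.12,5,3,10,10]
    - [0.08,-0.02,0.24,12,6,40,10]
    - [0.12,-0.03,0.36,20,9,75,10]
    - [0.15,-0.04,0.47,28,12,110,10]
    - [0.193,-0.053,0.591,35.5,14.8,135,10]
    - [0.193,-0.053,0.591,35.5,14.8,149,10]
    - [0.193,-0.053,0.591,35.5,14.8,149,10]
    - [0.193,-0.053,0.591,35.5,14.8,149,10]

```text
t: 14.7
eef_pos: [0.405, -0.1694, 0.1583]
tool_rot: [-0.02, 0.979, -0.113, -0.169]
contact_force: [0.5, -0.1, -1.8]
gripper_width: 0.211
grasp_force: 78.6
```

```bash
python3 - <<'E'
from pin import *
from fork import *
o=bot.get_obs();print(o['t'],o['q'],rel(*tgt(-.0635,.03)))
v,nk,ax=pinfit()
p=snap('wrist')
h=cv2.cvtColor(p['pixels'],cv2.COLOR_RGB2HSV)
m=((h[...,0]>18)&(h[...,0]<33)&(h[...,1]>150)&(h[...,2]>150)).astype(np.uint8)
n,l,s,c=cv2.connectedComponentsWithStats(m); k=1+np.argmax(s[1:,4])
ys,xs=np.nonzero(l==k); P=np.array([atz(p,(x,y),.122)[:2] for x,y in zip(xs,ys)])
r=cv2.minAreaRect((P*1000).astype(np.float32)); print(r,cv2.boxPoints(r).round(1).tolist())
r=bot.tip_of('notch_seat',p); print('seat',r[:1],atz(p,r[0]['xy'],.122), 'pred',proj(p,S),proj(p,tgt(0,0)[0]*0+S-F*.0635))
cv2.imwrite('pics/i.png',cv2.resize(p['pixels'][60:300,140:380,::-1],None,fx=2.4,fy=2.4,interpolation=cv2.INTER_CUBIC))
E
```

```text
14.7 [ 0.51241694  0.381829   -0.32770551  1.89402731  0.11182841  1.23042737
 -1.67017142] (array([ 0.0006, -0.0017,  0.0023]), array([-0.3,  0.6,  1.4]))
neck in tool mm [ 1.5 -0.6  5.5] lean [0.352 0.007] neck [ 0.4047 -0.1688  0.1526] axis [-0.011 -0.005  1.   ]
scene pin_neck [0.1 0.7]
scene lock_pin [ 5.6 -1.1]
scene pin_tip [ 1.7 -1. ]
side pin_neck [ 2.9 -0.6]
side lock_pin [0.6 1.2]
side pin_tip [ 1.2 -3.1]
wrist pin_neck [ 0.8 -0.4]
wrist pin_tip [ 1.6 -0.2]
((467.3436279296875, -185.0462188720703), (41.39033126831055, 85.17623901367188), 76.52507019042969) [[421.1000061035156, -195.1999969482422], [503.8999938964844, -215.10000610351562], [513.5999755859375, -174.8000030517578], [430.79998779296875, -155.0]]
seat [{'xy': [260.4, 104.4], 'score': 0.78}] [ 0.46624443 -0.186012    0.122     ] pred [257.40355903 106.35976352] [257.18989887 192.2268232 ]
```

View pics/i.png

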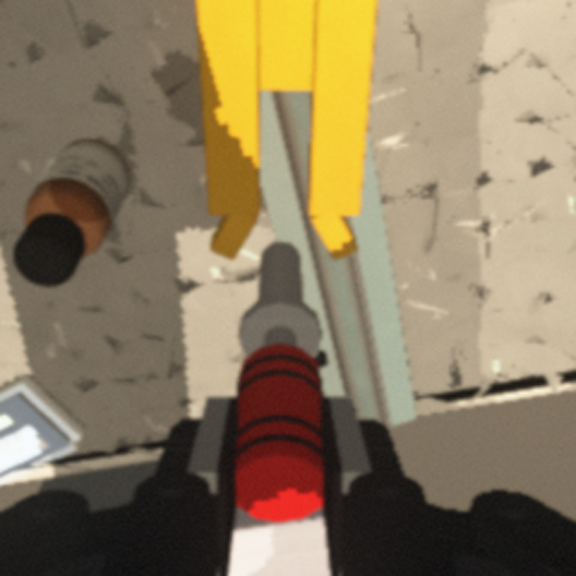

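The wrist crop shows the pin axis at column 280 and the notch centre at 285.5, so I need about 1.4 mm towards tool +y. I'll lower it and enter the tips.

Call:
jog_arm:
  motion:
    - [0,0,0,4.5,1.4,12.5,10]
    - [0,0,0,8.9,1.4,24.9,10]
    - [0,0,0,8.9,1.4,24.9,10]
    - [0,0,0,20.2,1.4,20.9,10]
    - [0,0,0,31.5,1.4,16.8,10]
    - [0,0,0,31.5,1.4,16.8,10]

```text
t: 16.15
eef_pos: [0.4289, -0.1769, 0.131]
tool_rot: [-0.02, 0.979, -0.114, -0.169]
contact_force: [0.4, -0.2, -0.4]
gripper_width: 0.221
grasp_force: 78.6
```

```bash
python3 - <<'E'
from pin import *
from fork import *
o=bot.get_obs();print(o['t'],rel(*tgt(0,0)))
v,nk,ax=pinfit()
p=snap('wrist')
a=cv2.resize(p['pixels'][60:260,160:350,::-1],None,fx=2.5,fy=2.5,interpolation=cv2.INTER_CUBIC)
q=snap('side')['pixels'][120:220,260:360,::-1]
cv2.imwrite('pics/j.png',np.hstack([a[:,:475],cv2.resize(q,(320,500),interpolation=cv2.INTER_CUBIC)]))
E
```

```text
16.15 (array([-0.0003, -0.0013,  0.0003]), array([36.9, -1.2, -9. ]))
neck in tool mm [ 0.9 -0.9  5.1] lean [0.358 0.004] neck [ 0.4282 -0.1758  0.1258] axis [-0.016 -0.001  1.   ]
scene pin_neck [-2.   0.3]
scene lock_pin [-56.2  22.7]
scene pin_tip [-0.4  0.1]
side pin_neck [0.6 0.7]
side lock_pin [-3.3  0.4]
side pin_tip [-1.9 -1.1]
wrist pin_neck [ 1.9 -1.2]
wrist lock_pin [-1.7  2.6]
wrist pin_tip [0.9 0.1]
```

View pics/j.png

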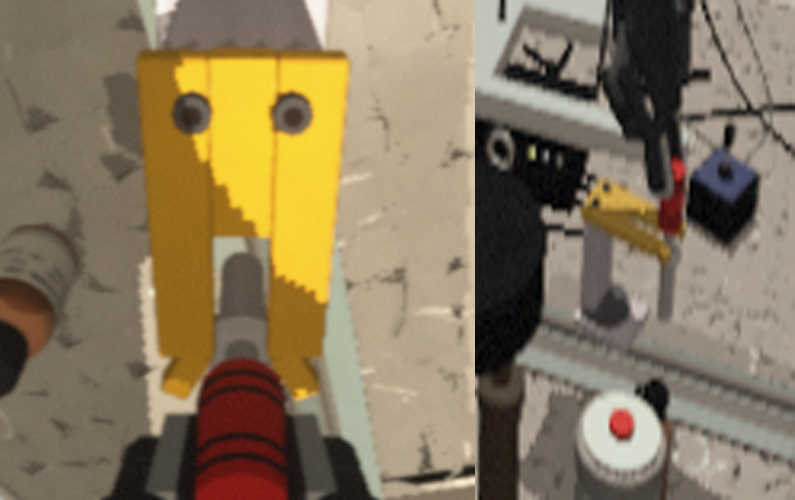

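The pin axis (column 240) is centred in the notch (213–270), with its collar below the plate and its handle above. Next I slide it in.

Call:
jog_arm:
  motion:
    - [0,0,0,9.4,0,-3.4,10]
    - [0,0,0,18.8,0,-6.7,10]
    - [0,0,0,28.2,0,-10.1,10]
    - [0,0,0,33.9,0,-12.1,10]
    - [0,0,0,36.2,0,-13,10]
    - [0,0,0,36.2,0,-13,10]

```text
t: 17.6
eef_pos: [0.4638, -0.1852, 0.1306]
tool_rot: [-0.02, 0.978, -0.114, -0.171]
contact_force: [-3.4, 0.7, -1.3]
gripper_width: 0.217
grasp_force: 78.6
```

```bash
python3 - <<'E'
from pin import *
from fork import *
o=bot.get_obs();print(o['t'],o['contact_force'],rel(*tgt(0,0)))
v,nk,ax=pinfit(); print((nk-S)@F, nk[2]-.122)
p=snap('wrist'); r=bot.tip_of('notch_seat',p); print(r[:1]); print(atz(p,r[0]['xy'],.122) if r else '')
h=cv2.cvtColor(p['pixels'],cv2.COLOR_RGB2HSV)
m=((h[...,0]>18)&(h[...,0]<33)&(h[...,1]>150)&(h[...,2]>70)).astype(np.uint8)
n,l,s,c=cv2.connectedComponentsWithStats(m); k=1+np.argmax(s[1:,4]); print(s[k])
ys,xs=np.nonzero(l==k); P=np.array([atz(p,(x,y),.122)[:2] for x,y in zip(xs,ys)]); a=(P-S[:2])@F[:2]; print('far edge fx',np.percentile(a,99.5), 'expect 42.5')
E
```

```text
17.6 [-3.40476047  0.74965697 -1.32295761] (array([-0.0001,  0.0024,  0.0001]), array([ 3. , -1.3,  2.8]))
neck in tool mm [-2.9 -0.6 16.7] lean [0.363 0.002] neck [ 0.4558 -0.1827  0.1159] axis [-0.017  0.001  1.   ]
scene pin_neck [-1.  1.]
scene lock_pin [ 4.8 -0.8]
side lock_pin [-0.4  2.7]
side pin_tip [ 30.8 -84. ]
wrist pin_neck [1.4 0.8]
wrist lock_pin [ 0.3 -1.1]
-0.009763994314383516 -0.0060683017395344735
[{'xy': [256.8, 213.0], 'score': 0.82}]
[ 0.46638048 -0.18522699  0.122     ]
[ 221  148   73   78 4018]
far edge fx 0.04729485024089264 expect 42.5
```

Call:
jog_arm:
  motion:
    - [0,0,0,1.4,0,-0.5,10]
    - [0,0,0,1.9,0,-0.7,10]
    - [0,0,0,1.9,0,-0.7,10]

```text
t: 18.68
eef_pos: [0.4655, -0.1857, 0.1307]
tool_rot: [-0.02, 0.978, -0.114, -0.171]
contact_force: [-6.2, 2.3, 0.3]
gripper_width: 0.216
grasp_force: 78.4
```

```bash
python3 - <<'E'
from fork import *
o=bot.get_obs();print(o['t'],o['contact_force'],rel(*tgt(0,0)))
E
```

```text
18.675 [-6.18401168  2.25401756  0.31798337] (array([-0.    ,  0.003 ,  0.0001]), array([ 1.4, -1.3,  3.4]))
```

Call:
jog_arm:
  motion:
    - [0,0,0,0,0,1.3,10]
    - [0,0,0,-0.1,0,2.7,10]
    - [0,0,0,-0.1,0,2.7,10]
  grip_force: 20

```text
t: 19.05
eef_pos: [0.4648, -0.1857, 0.1285]
tool_rot: [-0.02, 0.978, -0.114, -0.171]
contact_force: [-6.0, 1.4, 1.1]
gripper_width: 0.221
grasp_force: 78.5
```

Call:
jog_arm:
  motion:
    - [0,0,0,0,0,0,26]
    - [0,0,0,0,0,0,32]
    - [0,0,0,0,0,0,40]
    - [0,0,0,0,0,0,45]
    - [0,0,0,0,0,0,45]

```text
t: 19.68
eef_pos: [0.4658, -0.1858, 0.1284]
tool_rot: [-0.02, 0.979, -0.114, -0.17]
contact_force: [-0.1, -0.1, 0.5]
gripper_width: 0.527
grasp_force: 0.0
```

```bash
python3 - <<'E'
from look import *
from fork import *
o=bot.get_obs();print(o['t'],o['contact_force'],rel(*tgt(0,0)))
ps,out=look(['scene','side','wrist'],['pin_neck','lock_pin','pin_tip','notch_seat'])
E
```

```text
19.675 [-0.10247783 -0.12597908  0.52851207] (array([ 0.    , -0.0001,  0.0001]), array([ 0.3, -1.4,  1.3]))
pin_neck [('side', [308.0, 162.0], 0.72), ('wrist', [254.0, 218.0], 0.86)]
    [ 0.4667 -0.1836  0.123 ] [0. 0.]
lock_pin [('scene', [277.0, 249.0], 0.57), ('side', [309.0, 169.0], 0.43), ('wrist', [257.0, 196.0], 0.66)]
    [ 0.5554 -0.1566  0.1213] [0.1562 0.0973 0.0703]
pin_tip [('scene', [304.0, 132.0], 0.7), ('side', [305.0, 180.0], 0.67)]
    [0.5    0.1058 0.2307] [0.0854 0.0854]
notch_seat [('scene', [179.0, 208.0], 0.95), ('side', [310.0, 164.0], 0.95), ('wrist', [255.0, 216.0], 0.83)]
    [ 0.4603 -0.1877  0.1157] [0.0062 0.0022 0.0047]
```

Call:
jog_arm:
  motion:
    - [0,0,0,0,0,-10,45]
    - [0,0,0,0,0,-30,45]
    - [0,0,0,0,0,-70,45]
    - [0,0,0,0,0,-120,45]
    - [0,0,0,0,0,-170,45]
    - [0,0,0,0,0,-170,45]

```text
t: 21.18
eef_pos: [0.5246, -0.1993, 0.2926]
tool_rot: [-0.019, 0.979, -0.114, -0.166]
contact_force: [0.7, -0.7, -1.0]
gripper_width: 0.531
grasp_force: 0.0
```

```bash
python3 - <<'E'
from look import *
from fork import *
o=bot.get_obs();print(o['t'],o['q'],o['eef_pos'])
ps,out=look(['scene','side','wrist'],['pin_neck','pin_tip','notch_seat'])
p=ps['wrist'];h=cv2.cvtColor(p['pixels'],cv2.COLOR_RGB2HSV)
m=(((h[...,0]<8)|(h[...,0]>172))&(h[...,1]>140)&(h[...,2]>50)).astype(np.uint8)
n,l,s,c=cv2.connectedComponentsWithStats(m); 
for k in np.argsort(-s[1:,4])[:3]+1: print('red',s[k],c[k])
for q,z in ((S,.122),(S+[0,0,.04],0)): print('pred',proj(p,q))
U,Y,N=stand(); G=np.column_stack([U,-Y,-N])
E
```

```text
21.175 [ 0.46084953  0.45098869 -0.30672674  1.45677686  0.10850056  1.58948992
 -1.65833606] [ 0.52457089 -0.19928473  0.29264775]
pin_neck [('scene', [179.0, 205.0], 0.63), ('side', [308.0, 161.0], 0.7), ('wrist', [254.0, 171.0], 0.88)]
    [ 0.4639 -0.1845  0.1272] [0.008  0.0056 0.0033]
pin_tip [('side', [308.0, 182.0], 0.58), ('wrist', [204.0, 167.0], 0.7)]
    [ 0.457  -0.1169  0.0961] [0.0096 0.0096]
notch_seat [('scene', [186.0, 203.0], 0.67), ('side', [312.0, 164.0], 0.63), ('wrist', [255.0, 165.0], 0.55)]
    [ 0.4601 -0.1787  0.1175] [0.0065 0.0061 0.0069]
red [248 161  18  32 459] [256.39433551 177.18736383]
red [  8 242  30  36 412] [ 22.5        258.90048544]
red [109 220  15  11 125] [116.16 225.24]
pred [255.6802774  167.56811604]
pred [255.63794336 186.12236007]
```

```bash
cat > car.py <<'E'
from g import *
TF=b+.067*Y
def tub(phi,s,dy=0):
    Rm=G@R.from_euler('y',-phi).as_matrix(); return TF+s*N+dy*Y,Rm
E
python3 - <<'E'
from car import *
o=bot.get_obs();Q=rot(o['tool_rot']); print(TF)
for w in ([.5,-.19,.36],[.46,.05,.36],[.44,.265,.30]): print((Q.inv().apply(np.array(w)-o['eef_pos'])*1e3).round(0))
print(rel(*tub(.23,.08)))
E
```

```text
[0.49047644 0.2826785  0.1015    ]
[-46.  -4. -60.]
[-134. -228.  -28.]
[-179. -433.   52.]
(array([ 0.0113,  0.702 , -0.6303]), array([-126.8, -435.1,  174.2]))
```

Call:
jog_arm:
  motion:
    - [0,0,0,-46,-4,-60,45]
    - [0,0.05,-0.05,-75,-60,-50,45]
    - [0,0.15,-0.13,-100,-115,-42,45]
    - [0,0.25,-0.22,-120,-172,-35,45]
    - [0,0.36,-0.32,-134,-228,-28,45]
    - [0,0.47,-0.42,-145,-280,-10,45]
    - [0.01,0.58,-0.52,-156,-332,10,45]
    - [0.011,0.702,-0.63,-168,-384,32,45]
    - [0.011,0.702,-0.63,-165,-435,60,45]
    - [0.011,0.702,-0.63,-150,-435,110,45]

```text
t: 23.02
eef_pos: [0.4485, 0.2709, 0.2379]
tool_rot: [-0.038, 0.963, 0.19, 0.189]
contact_force: [1.5, -1.5, -1.5]
gripper_width: 0.524
grasp_force: 0.0
```

Call:
jog_arm:
  motion:
    - [0,0,0,0,0,0,45]
    - [0,0,0,0,0,0,45]

```text
t: 23.28
eef_pos: [0.4489, 0.2654, 0.237]
tool_rot: [-0.036, 0.964, 0.187, 0.187]
contact_force: [1.5, -0.1, 0.9]
gripper_width: 0.524
grasp_force: 0.0
```

```bash
python3 - <<'E'
from car import *
from look import look
o=bot.get_obs();print(o['t'],o['q'],rel(*tub(.23,.06)),rel(*tub(.23,.008)))
ps,_=look(['scene','side','wrist'],['tube_foot'])
p=ps['wrist']; print(proj(p,TF),proj(p,TF+.029*N))
h=cv2.cvtColor(p['pixels'],cv2.COLOR_RGB2HSV)
m=((h[...,0]>50)&(h[...,0]<80)&(h[...,1]>100)&(h[...,2]>50)).astype(np.uint8)
n,l,s,c=cv2.connectedComponentsWithStats(m);k=1+np.argmax(s[1:,4]); print('green top',s[k],c[k])
E
```

```text
23.275 [ 0.12408935  0.05482401 -0.87021144  2.12968066  0.29257991  0.63509367
 -2.1310027 ] (array([ 0.0008, -0.0016, -0.0009]), array([-22.4,  -0.4,  84.1])) (array([ 0.0008, -0.0016, -0.0009]), array([-10.6,  -0.5, 134.7]))
tube_foot [('scene', [306.0, 109.0], 0.57), ('side', [245.0, 288.0], 0.63), ('wrist', [255.0, 187.0], 0.63)]
    [0.482  0.2848 0.0996] [0.0044 0.0033 0.0052]
[256.04553084 183.81380359] [256.11604056 196.76041857]
green top [247 190  19  16 246] [256.         197.56097561]
```

Call:
jog_arm:
  motion:
    - [0,0,0,-12,0,42,45]
    - [0,0,0,-22,-0.5,84,45]
    - [0,0,0,-18,-0.5,102,45]
    - [0,0,0,-14,-0.5,120,45]
    - [0,0,0,-10.6,-0.5,134.5,45]
    - [0,0,0,-10.6,-0.5,134.5,45]

```text
t: 24.32
eef_pos: [0.4853, 0.2808, 0.1063]
tool_rot: [-0.036, 0.964, 0.188, 0.186]
contact_force: [-0.2, 0.5, -0.3]
gripper_width: 0.526
grasp_force: 0.0
```

```bash
python3 - <<'E'
from car import *
o=bot.get_obs();print(o['t'],o['q'],o['contact_force'],rel(*tub(.23,.008)),rel(*tub(.23,.008,.08)))
E
```

```text
24.325 [-0.12005286  0.34134171 -0.68054562  2.19190098  0.86246031  0.45412336
 -2.66450748] [-0.20453375  0.4899047  -0.25855685] (array([ 0.0008,  0.0006, -0.0004]), array([ 1.6,  0.2, -1.3])) (array([ 0.0008,  0.0006, -0.0004]), array([  1.5, -79.8,  -1.4]))
```

Call:
jog_arm:
  motion:
    - [0,0,0,1,-6,-1.5,45]
    - [0,0,0,1.5,-14,-1.5,45]
    - [0,0,0,1.5,-22,-1.5,45]
    - [0,0,0,1.5,-30,-1.5,45]
    - [0,0,0,1.5,-38,-1.5,45]
    - [0,0,0,1.5,-46,-1.5,45]
    - [0,0,0,1.5,-54,-1.5,45]

```text
t: 25.2
eef_pos: [0.4653, 0.3318, 0.1085]
tool_rot: [-0.036, 0.964, 0.188, 0.186]
contact_force: [-1.0, 0.1, -0.4]
gripper_width: 0.529
grasp_force: 0.0
```

```bash
python3 - <<'E'
from car import *
o=bot.get_obs();print(o['t'],o['q'],o['contact_force'],rel(*tub(.23,.008,.08)))
E
```

```text
25.2 [-0.24102316  0.35887228 -0.68245825  2.16141317  0.89510514  0.51164186
 -2.79449925] [-0.99773991  0.11296403 -0.40621843] (array([ 0.0006, -0.0001,  0.0001]), array([  0.2, -25. ,   0.5]))
```

Call:
jog_arm:
  motion:
    - [0,0,0,0,-8,0,45]
    - [0,0,0,0,-16,0,45]
    - [0,0,0,0,-24,0,45]
    - [0,0,0,0,-31,0,45]
    - [0,0,0,0,-34,0,45]
    - [0,0,0,0,-34,0,45]

```text
t: 25.95
eef_pos: [0.4527, 0.3629, 0.1086]
tool_rot: [-0.036, 0.964, 0.188, 0.186]
contact_force: [-0.5, 0.1, 0.9]
gripper_width: 0.529
grasp_force: 0.0
```

```bash
python3 - <<'E'
from car import *
from look import look
o=bot.get_obs();print(o['t'],o['q'],o['contact_force'],o['contact_force']@Y,rel(*tub(.23,.008,.08)))
ps,_=look(['scene','side','wrist'],['tube_foot'])
p=ps['wrist']
for d in (0,.04,.07,.08): print(d,proj(p,TF+d*Y+.029*N))
h=cv2.cvtColor(p['pixels'],cv2.COLOR_RGB2HSV)
m=((h[...,0]>50)&(h[...,0]<80)&(h[...,1]>100)&(h[...,2]>50)).astype(np.uint8)
n,l,s,c=cv2.connectedComponentsWithStats(m);k=1+np.argmax(s[1:,4]); print('green top',s[k],c[k])
E
```

```text
25.95 [-0.31617647  0.37554847 -0.67912788  2.13757261  0.91132787  0.5472869
 -2.86554955] [-0.51924646  0.09509529  0.89074175] 0.28314191934867333 (array([ 0.0006, -0.0002,  0.0003]), array([0.1, 8.5, 0.6]))
tube_foot [('scene', [308.0, 111.0], 0.92), ('side', [245.0, 285.0], 0.87), ('wrist', [389.0, 220.0], 0.87)]
    [0.4861 0.2824 0.1001] [0.0002 0.0023 0.0025]
0 [413.38264447 246.44840913]
0.04 [342.55457024 246.5414954 ]
0.07 [289.39955098 246.61135473]
0.08 [271.67473725 246.63464969]
green top [394 234  40  30 910] [413.28461538 248.15384615]
```

```bash
python3 - <<'E'
from car import *
o=bot.get_obs();Q=rot(o['tool_rot']).as_matrix();e=o['eef_pos']
ps={n:snap(n) for n in('wrist','side','scene')};p=ps['wrist']; print(p['camera_matrix'][0,0],p['tool_from_camera'].round(3).tolist())
for z in (-40,-30,-20,-10,-5,0): print(z,[proj(p,e+Q@[dx,.0225,z/1e3]).round(0).tolist() for dx in (-.011,0,.011)])
for n,q in ps.items():
    h=cv2.cvtColor(q['pixels'],cv2.COLOR_RGB2HSV)
    m=((h[...,0]>45)&(h[...,0]<85)&(h[...,1]>90)&(h[...,2]>50)).astype(np.uint8)
    nn,l,s,c=cv2.connectedComponentsWithStats(m);k=1+np.argmax(s[1:,4]); print(n,s[k],c[k],[proj(q,TF+d*Y+.029*N).round(1).tolist() for d in (0,.08)])
rs=[]
E
```

```text
285.0786913160744 [[-0.0, -0.963, -0.271, 0.069], [1.0, -0.001, 0.001, -0.001], [-0.001, -0.271, 0.963, -0.166], [0.0, 0.0, 0.0, 1.0]]
-40 [[302.0, 277.0], [303.0, 257.0], [304.0, 236.0]]
-30 [[299.0, 266.0], [300.0, 247.0], [301.0, 228.0]]
-20 [[297.0, 257.0], [298.0, 239.0], [298.0, 221.0]]
-10 [[295.0, 249.0], [295.0, 232.0], [296.0, 214.0]]
-5 [[294.0, 245.0], [294.0, 228.0], [295.0, 211.0]]
0 [[293.0, 241.0], [293.0, 225.0], [294.0, 209.0]]
wrist [393 233  41  31 952] [413.16701681 248.30357143] [[413.3, 246.5], [271.6, 246.7]]
side [289  71   2   2   2] [289.5  71.5] [[249.9, 276.2], [251.0, 309.8]]
scene [302 102   5   4  12] [304.  103.5] [[304.4, 104.1], [312.1, 85.2]]
```

The carriage hasn't moved: the green tube top is still at (413,248), where joint = 0 predicts it. The half-open fingertips stand further back than the TCP and passed over the tube. I'll go back, close the fingers so they reach the full TCP, and push from the −Y side.

Call:
jog_arm:
  motion:
    - [0,0,0,-5,0,-22,30]
    - [0,0,0,-10,0,-44,15]
    - [0,0,0,-10,45,-44,0]
    - [0,0,0,-10,92,-44,0]
    - [0,0,0,-10,136,-44,0]
    - [0,0,0,-10,136,-44,0]
    - [0,0,0,-5,136,-20,0]
    - [0,0,0,-2.5,136,-10,0]
    - [0,0,0,-2.5,136,-10,0]

```text
t: 27.52
eef_pos: [0.4976, 0.2357, 0.1165]
tool_rot: [-0.036, 0.964, 0.189, 0.185]
contact_force: [-0.1, 0.3, -0.2]
gripper_width: -0.001
grasp_force: 0.0
```

```bash
python3 - <<'E'
from car import *
o=bot.get_obs();print(o['t'],o['q'],o['contact_force'],rel(*tub(.23,.008,-.048)))
E
```

```text
27.525 [-2.15214810e-03  3.03125470e-01 -6.86334788e-01  2.20815171e+00
  7.46148855e-01  4.18625527e-01 -2.46175762e+00] [-0.12118171  0.25588359 -0.18407282] (array([-0.0007,  0.0007,  0.0013]), array([ 2.8,  1.8, 10.2]))
```

Call:
jog_arm:
  motion:
    - [0,0,0,1.3,0,4,0]
    - [0,0,0,2.6,0,8,0]
    - [0,0,0,2.6,0,8,0]
    - [0,0,0,2.6,-8,8,0]
    - [0,0,0,2.6,-16,8,0]
    - [0,0,0,2.6,-24,8,0]
    - [0,0,0,2.6,-28,8,0]

```text
t: 28.4
eef_pos: [0.4923, 0.2634, 0.1107]
tool_rot: [-0.036, 0.964, 0.188, 0.186]
contact_force: [0.1, 0.1, -0.4]
gripper_width: -0.004
grasp_force: 0.0
```

```bash
cat > chk.py <<'E'
from car import *
o=bot.get_obs();print(o['t'],o['q'],o['contact_force'],o['contact_force']@Y,rel(*tub(.23,.010,.05)))
p=snap('wrist')
h=cv2.cvtColor(p['pixels'],cv2.COLOR_RGB2HSV)
m=((h[...,0]>50)&(h[...,0]<80)&(h[...,1]>100)&(h[...,2]>50)).astype(np.uint8)
n,l,s,c=cv2.connectedComponentsWithStats(m);k=1+np.argmax(s[1:,4]); print('green top',s[k],c[k])
for d in (0,.01,.02,.07,.08): print(d,proj(p,TF+d*Y+.029*N).round(1))
E
python3 chk.py
```

```text
28.4 [-0.09381859  0.32248038 -0.65788295  2.19707285  0.80554869  0.4321364
 -2.57364475] [ 0.13493222  0.07297859 -0.44813908] 0.01696141505990191 (array([-0.    , -0.0005,  0.001 ]), array([ -0.5, -68.5,   0.8]))
green top [206 232  27  30 561] [217.92335116 245.69340463]
0 [224.9 245.2]
0.01 [207.4 245.2]
0.02 [190.  245.2]
0.07 [102.5 245.2]
0.08 [ 85.  245.2]
```

Call:
jog_arm:
  motion:
    - [0,0,0,0,10,-2,0]
    - [0,0,0,0,20,0,0]
    - [0,0,0,0.9,20,4,0]
    - [0,0,0,1.8,20,8,0]
    - [0,0,0,1.8,20,8,0]

```text
t: 29.08
eef_pos: [0.5044, 0.246, 0.1033]
tool_rot: [-0.036, 0.964, 0.188, 0.186]
contact_force: [0.4, -0.4, -0.1]
gripper_width: -0.003
grasp_force: 0.0
```

```bash
python3 chk.py; python3 - <<'E'
from car import *
# finger silhouette near the tip: dark pixels profile along the centre column, numbers only
p=snap('wrist'); g=cv2.cvtColor(p['pixels'],cv2.COLOR_RGB2GRAY)
print(g[150:330:6,240:275:4])
o=bot.get_obs();Q=rot(o['tool_rot']).as_matrix()
for z in (-30,-20,-10,0): print(z,[proj(p,o['eef_pos']+Q@[dx,0,z/1e3]).round(0).tolist() for dx in (-.011,0,.011)])
E
```

```text
29.075 [-0.05964795  0.33797093 -0.64349118  2.19764365  0.81422724  0.40881938
 -2.53797184] [ 0.35058258 -0.36786647 -0.13714988] -0.4726025613304236 (array([0.0001, 0.0003, 0.0003]), array([ -2.1, -89.2,  -7.7]))
green top [165 242  41  27 835] [184.30179641 254.84790419]
0 [185.5 255. ]
0.01 [167.1 255. ]
0.02 [148.7 255. ]
0.07 [ 56.8 255. ]
0.08 [ 38.5 255. ]
[[171 172 173 170 172 172 174 171 168]
 [194 194 192 194 193 191 193 190 190]
 [178 179 178 178 175 179 178 178 177]
 [183 185 181 184 181 184 183 184 184]
 [180 179 181 182 181 179 180 181 179]
 [ 66  67  64  66  66  67  67  67  66]
 [ 85  82  82  84  84  83  81  84  81]
 [ 82  83  84  84  84  82  80  80  82]
 [ 83  81  81  83  82  80  81  79  81]
 [ 82  82  83  77  80  80  81  83  81]
 [ 78  82  81  82  82  81  82  80  80]
 [ 80  77  81  81  81  79  79  77  78]
 [ 80  80  82  78  79  79  81  78  79]
 [ 47  97 106  92  28  92 106 102  79]
 [ 31 104 103  89  24  90 104 101  50]
 [ 22 105 105  81  22  83 106 104  28]
 [ 37 106 107  73  21  82 104 107  40]
 [ 57 105 105  73  21  76 105 103  55]
 [ 24  48 152 138  45  83 117  60  24]
 [ 32  25  24 111  41  73  21  25  27]
 [ 20  22  21  29  20  16  25  22  23]
 [ 18  17  19  18  25  23  21  23  23]
 [ 17  24  18  20  19  20  17  14  16]
 [ 21  19  20  17  22  18  17   9  21]
 [ 20  22  19  13  21  19  21  13  23]
 [ 20  17  14  15  20  20  16  15  14]
 [ 19  16  13 103 142  96  13  14  15]
 [ 17  15  15 132 143 133  14  12  15]
 [ 23  12   9 135 142 133  12  10  16]
 [ 13  14  20  74 118  61  12  13  16]]
-30 [[258.0, 266.0], [258.0, 248.0], [258.0, 228.0]]
-20 [[257.0, 257.0], [257.0, 239.0], [257.0, 221.0]]
-10 [[257.0, 249.0], [257.0, 232.0], [257.0, 214.0]]
0 [[257.0, 241.0], [257.0, 225.0], [257.0, 209.0]]
```

Call:
jog_arm:
  motion:
    - [0,0,0,0.9,0,4,0]
    - [0,0,0,1.8,0,8,0]
    - [0,0,0,2.3,0,10,0]
    - [0,0,0,2.3,0,10,0]

```text
t: 29.68
eef_pos: [0.5099, 0.2478, 0.0951]
tool_rot: [-0.036, 0.964, 0.188, 0.186]
contact_force: [0.3, 0.9, 0.2]
gripper_width: 0.001
grasp_force: 0.0
```

Call:
jog_arm:
  motion:
    - [0,0,0,0,-6,0,0]
    - [0,0,0,0,-12,0,0]
    - [0,0,0,0,-18,0,0]
    - [0,0,0,0,-24,0,0]

```text
t: 30.18
eef_pos: [0.501, 0.2697, 0.0953]
tool_rot: [-0.035, 0.964, 0.187, 0.186]
contact_force: [1.6, -3.6, 0.4]
gripper_width: 0.002
grasp_force: 1.6
```

```bash
python3 chk.py
```

```text
30.175 [-0.14191163  0.36062384 -0.61224359  2.186657    0.87176109  0.4179814
 -2.63873961] [ 1.62718666 -3.5844033   0.438842  ] -3.9331241808641053 (array([ 0.0018, -0.    , -0.0004]), array([ -4.6, -65.9, -17.4]))
green top [183 255  38  19 437] [203.53089245 262.72540046]
0 [226.7 268.4]
0.01 [207.2 268.4]
0.02 [187.8 268.4]
0.07 [ 90.4 268.6]
0.08 [ 70.9 268.7]
```

Contact: about 4 N along the guide, and the carriage is sliding (joint about 12 mm). I'll push it on to the stop.

Call:
jog_arm:
  motion:
    - [0,0,0,0,-8,0,0]
    - [0,0,0,0,-16,0,0]
    - [0,0,0,0,-24,0,0]
    - [0,0,0,0,-32,0,0]
    - [0,0,0,0,-40,0,0]
    - [0,0,0,0,-48,0,0]
    - [0,0,0,0,-56,0,0]
    - [0,0,0,0,-62,0,0]

```text
t: 31.22
eef_pos: [0.4774, 0.3281, 0.0953]
tool_rot: [-0.036, 0.964, 0.188, 0.186]
contact_force: [2.0, -2.1, 0.5]
gripper_width: 0.005
grasp_force: 1.6
```

```bash
python3 chk.py
```

```text
31.225 [-0.28436954  0.37909844 -0.60740646  2.15866607  0.91425014  0.47450703
 -2.7945112 ] [ 2.04309513 -2.10658161  0.45510962] -2.719679573907458 (array([ 0.0004, -0.0002,  0.0003]), array([ -4.5,  -2.9, -17.3]))
green top [182 255  39  19 440] [203.64772727 262.74090909]
0 [349.  268.3]
0.01 [329.6 268.3]
0.02 [310.2 268.3]
0.07 [213.  268.3]
0.08 [193.5 268.4]
```

Call:
jog_arm:
  motion:
    - [0,0,0,0,-3,0,0]
    - [0,0,0,0,-6,0,0]
    - [0,0,0,0,-8,0,0]
    - [0,0,0,0,-8,0,0]

```text
t: 31.78
eef_pos: [0.4753, 0.3332, 0.0951]
tool_rot: [-0.035, 0.964, 0.187, 0.186]
contact_force: [2.2, -5.5, 2.4]
gripper_width: -0.002
grasp_force: 3.2
```

```bash
python3 chk.py
```

```text
31.775 [-0.29978289  0.38205886 -0.60588206  2.15434935  0.91860318  0.48410379
 -2.8114526 ] [ 2.24004304 -5.52095886  2.43750689] -5.958084645619376 (array([ 0.0037,  0.0003, -0.0013]), array([ -4.5,   2.6, -17.5]))
green top [183 255  39  19 425] [204.2        262.73176471]
0 [359.9 268. ]
0.01 [340.5 268.1]
0.02 [321.1 268.2]
0.07 [223.8 268.6]
0.08 [204.3 268.6]
```

Call:
jog_arm:
  motion:
    - [0,0,0,0,-2,0,0]
    - [0,0,0,0,-4,0,0]
    - [0,0,0,0,-4,0,0]

```text
t: 32.2
eef_pos: [0.4752, 0.3336, 0.095]
tool_rot: [-0.032, 0.964, 0.185, 0.186]
contact_force: [2.7, -13.0, 6.6]
gripper_width: -0.002
grasp_force: 6.7
```

```bash
python3 chk.py
```

```text
32.2 [-0.30709258  0.38311942 -0.60324918  2.15239318  0.92124914  0.49151346
 -2.82002259] [  2.73437556 -12.97890035   6.60672078] -13.05574422523923 (array([ 0.0094,  0.0009, -0.0034]), array([ -4.5,   3.1, -17.6]))
green top [185 256  36  18 402] [204.87562189 263.04975124]
0 [361.2 267.7]
0.01 [341.8 267.9]
0.02 [322.4 268.1]
0.07 [225.1 268.9]
0.08 [205.6 269.1]
```

The carriage is on the hard stop: 13 N with no further travel. I'll back off, lift and verify.

Call:
jog_arm:
  motion:
    - [0,0,0,0,6,0,0]
    - [0,0,0,0,15,0,0]
    - [0,0,0,-5,20,-22,0]
    - [0,0,0,-14,20,-60,0]
    - [0,0,0,-25,20,-110,0]
    - [0,0,0,-25,20,-110,0]

```text
t: 33.0
eef_pos: [0.4212, 0.2975, 0.1913]
tool_rot: [-0.037, 0.963, 0.188, 0.189]
contact_force: [0.6, 0.1, -1.2]
gripper_width: 0.003
grasp_force: 0.0
```

```bash
python3 chk.py; python3 - <<'E'
from fork import *
p=snap('side')
for t in ('pin_neck','notch_seat','tube_foot'):
    r=bot.tip_of(t,p); print(t,r[0] if r else None)
print(proj(p,S))
h=cv2.cvtColor(p['pixels'],cv2.COLOR_RGB2HSV)
m=(((h[...,0]<8)|(h[...,0]>172))&(h[...,1]>140)&(h[...,2]>50)).astype(np.uint8);m[:100]=0
n,l,s,c=cv2.connectedComponentsWithStats(m)
for k in range(1,n):
    if s[k,4]>15: print('red',s[k],c[k])
print('handle pred',proj(p,S+[0,0,.02]))
E
```

```text
33.0 [-0.06786259  0.11899442 -0.81691193  2.19772371  0.50178929  0.56884744
 -2.43671698] [ 0.55486658  0.10674722 -1.24020825] -0.1094520585247163 (array([-0.0003, -0.0066,  0.0014]), array([ 18.2, -10.2,  95.5]))
green top [199 167  24  21 387] [210.44444444 176.97157623]
0 [302.4 176.2]
0.01 [290.9 176.2]
0.02 [279.5 176.2]
0.07 [222.3 176.1]
0.08 [210.8 176.1]
pin_neck None
notch_seat {'xy': [308.0, 164.4], 'score': 0.93}
tube_foot {'xy': [243.9, 318.9], 'score': 0.73}
[308.72702843 162.09267386]
red [ 39 149  54  14  94] [ 66.08510638 155.34042553]
red [307 150   8  14  86] [309.81395349 156.23255814]
red [300 365  41  19 343] [316.32069971 375.11953353]
handle pred [309.38005675 156.2559112 ]
```

Tube top at (210.4,177.0) against (210.8,176.1) predicted for joint 0.080, and the handle at (309.8,156.2) against (309.4,156.3) for the parked pin. Both are in place.

```bash
python3 -c "
from station import bot
print(bot.hand_in())"
```

```text
the job is handed in; nothing more can be done
None
```

The job is handed in, but no verdict came back: by camera measurement the pin hangs upright in the fork notch and the carriage is against the yellow stop, finished at about t = 33 s; I viewed 12 pictures, two over the limit of 10.

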